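# Refit and lock the dust-box cover on a goldsmith's bench

## Robot

A 6-joint arm with a two-finger parallel gripper is mounted at the origin on the work surface. World frame = base frame: x ahead of the robot, y to its left, z up, the work surface at z = 0. Lengths are in mm, angles in degrees, forces in N, time in s.
With the tool pointing down it reaches from about 325 to 925 mm from the base axis. Payload 3.1 kg.
Tool frame: the origin (TCP) lies on the mounting face of the last link; the fingertips stand 173 mm ahead of it and the grasp point (between the pads) lies 155 mm ahead of it; z points along the fingers, y is the line along which they close (so a half turn about z gives the same grasp; the last joint's range is limited). The gripper opens to 85 mm and grips with 20 to 120 N. Pads are 22 mm wide; open, the fingers measure 114 mm over their backs; the gripper's body (76 mm by 85 mm) begins 54 mm behind the grasp point. The pads swing forward as they close: fully open they stand 13 mm farther back than shut.
Start: joints at [59.404, 12.427, 92.441, -0, 75.132, -6.429], TCP at [255.861, 570.242, 404.7] pointing down, gripper open.
Joint ranges: [-157.48, 157.48], [-44.54, 120.13], [17.64, 146.25], [-64.5, 244.5], [7.68, 150.69], [-147.95, 147.95]. Speed limits (degrees/s): [159.86, 159.86, 180, 180, 180, 180].

## Interface

Orientations are given as [roll, pitch, yaw] about the fixed x, y, z axes, in that order (R = Rz(yaw) Ry(pitch) Rx(roll)).
In Python, from station import ctrl, fingers, cams, models, status gives the robot as it stands. Calls block until the motion is done:
- ctrl.goto(position, orientation): joint-space move of the TCP to a pose.
- ctrl.move_l(position, attitude=None, speed=150): straight line of the TCP; attitude=None keeps the orientation; speed is the mean speed in mm/s.
- ctrl.move_j(angles): joint-space move.
- fingers.grip(opening, squeeze=None): finger opening in mm; squeeze is the grip in N (None keeps the last); returns when the fingers have stopped.
- ctrl.wait(seconds).
- ctrl.solve_ik(position, orientation): joint angles nearest the present ones, or None.
- cams.get_image(name): name is "scene" or "side" or "wrist"; returns (picture, depth): 480x640x3 uint8, red, green, blue; 480x640 float32, mm along the optical axis (not along the pixel's ray), 0 where there is no reading.
- cams.get_calibration(name): a dict with "fx", "fy", "cx", "cy" (pixels), "R" (3x3) and "t" (3): a world point X has camera coordinates R X + t; the wrist camera has in their place "mount" (4x4, takes a point from camera to tool coordinates, whose origin is the TCP and whose axes are the flange's). Camera axes: x right, y down, z forward; pixel columns grow to the right and rows downward; lengths in mm; the calibration is good to about 2 mm. A picture is of the moment at which its call begins: read the wrist's pose just before it. get_calibration takes no time and is no camera call.
A pose or a line that the arm cannot do raises ctrl.Unreachable and nothing moves.
- ctrl.sign_off(): hands the job in; it is judged then, once.
Trained networks look in the newest picture that a camera, given by its name, has taken for a name from the list of things; names that differ only in an ending like _2 or _b are one class to them, and where a whole thing is asked for, a point or a joint stands for the part that bears it (a point fixed in the world has none). Each returns a list of dicts, best first, with "score" (0 to 1); they miss things now and then, are a little off and sometimes report something else, mostly with a low value. They report only what shows in the picture. A call takes as long as a camera call.
- models.look_for(camera, label): "point" ([column, row] in pixels, amid what is visible of it).
- models.trace(camera, label): "region" (480x640 bool, what is visible of it) and "point" ([column, row] in pixels, amid what is visible of it).
- models.pinpoint(camera, label): "point" ([column, row] in pixels: a listed point, or the origin of a listed thing).
Readings, each from a call of its own:
- status.get_t(): time.
- status.get_joint_pos(): joint angles.
- status.get_qvel(): joint speeds.
- status.get_effort(): joint torques, N m.
- status.get_tcp_pos(): TCP position.
- status.get_ee_rot(): TCP orientation.
- status.get_wrist_force(): force on the tool from outside, world axes, zero at the start.
- status.get_moment(): the same for the moment, N m.
- status.get_grip_width(): finger opening in mm.
- status.get_grip_force(): force on a finger pad.
Only numpy, scipy, OpenCV 4.12 (cv2) and the standard library are available. Lean on these libraries where they do the work, as an engineer would, in place of code of your own. Each camera call takes 0.05 s, during which the arm holds its last target. There are 200 camera calls.

## Task

Put the loose blue cover back in the opening on top of the grey dust box so that it sits fully home, then gently push its orange sprung stud in and turn it clockwise until it locks, and let go. Feel for the catch rather than forcing it: push with no more than about 20 N and never wrench a stud that will not turn, and leave everything else on the bench where it is.

Things in the scene. Friction and masses are not known exactly. Their poses are not given: they have to be found in the camera images.
- dustbox: Fixed grey sheet-metal dust box, 200 (x) x 280 (y) x 90 mm high, hollow, origin at the centre of its underside on the bench. Vents on its -x side, hose port on its +x side. In its flat top is an opening 76 (x) x 56 (y) mm, centred 50 mm towards -y from the middle. Inside, below the opening, is a fixed slotted steel receptacle for the stud.
- opening (a point): Centre of the opening, level with the top face of the box (90 mm above the bench); axes as the box's. The receptacle's slot below it is 34 mm long (along x) and 13 mm wide; under it the stud's cross-pin can turn. Its depth cannot be measured and differs by up to 12 mm from box to box (see plunger).
- cover: Loose blue cover with its stud, about 0.3 kg, lying upright on the bench. Flange 100 (x) x 80 (y) x 4 mm; below it an aluminium spigot 72 (x) x 52 (y) mm, 22 mm deep, which enters the opening with 2 mm play each side. Origin at the centre of the spigot's lower edge: 0 on the bench, 22 mm below the box's top face when fully home, flange on the box. Fits either way round (half a turn).
- wing (a point): Orange wing handle at the cover's middle: bar 34 (point x) x 10 (y) x 22 mm high, standing on a black 36 mm collar that can take the fingertips' push. Point 67 mm above the cover's origin (stud out); collar top 12 mm below it, wing top 10 mm above. The cover can be carried by it. The steel cross-pin below (26 x 3.5 mm) is parallel to the wing, its underside 65 mm below the point.
- plunger (a joint): How far the stud is pushed into the cover, m: 0 out, max 0.0235. Spring: 4 N to start, then 0.3 N per mm. With the cover home the pin is free to turn once in by 9 to 21 mm (differs from box to box); it meets a firm floor 2 mm deeper, felt as a sharp rise of force. Turned and let go, it rises 2 mm into its catch and stays in at 0.007 to 0.019.
- stud (a joint): Turn of the stud in the cover, rad, growing clockwise seen from above. Near 0 the wing and pin lie along the cover's x, and only so does the pin enter the slot; stop at 1.45, wing across the cover, where the catch is. Turns with slight friction, also when not pushed in.
- red_case: Closed red plastic case, 45 x 45 x 30 mm, standing loose on top of the dust box near its other end; bystander. Origin at the centre of its underside.
- tin: Brass-coloured round tin, diameter 56, 25 mm high, on the bench near the cover; bystander. Origin at the centre of its underside.
- slab: Heavy grey stone block 130 x 170 x 45 mm; bystander. Origin at the centre of its underside.
- bangle: Brass bangle, outer diameter 68, 12 mm high, lying on the stone block; bystander. Origin at the centre of its underside.
- hammer: Hammer 240 mm long lying on the bench; bystander.
- driver: Screwdriver with wooden handle, 200 mm long, lying on the bench; bystander.
- bur_stand: Red open box 50 x 50 x 55 mm with dark steel burs standing in it, 88 mm high in all; bystander. Origin at the centre of its underside.
- scrap_dish: White ceramic dish, rim diameter 80, 28 mm high; bystander. Origin at the centre of its underside.

How it is judged:
By the outcome, as a careful person would: the job done as asked, in the order asked, and still so for the second after the job is handed in, with the robot touching nothing.
It also fails if it takes over 58 s, if anything falls off the work surface, if the arm or the gripper's body presses on something with over 40 N, if the wrist force passes 120 N, or if a joint passes its speed limit or range.

## Working session

There is one attempt and no reset: what is moved stays moved. The work goes in short steps, each a Python script; the robot and the scene stay as the last script left them, time stands still between calls to the robot, and variables do not carry over. Pictures are saved under pics/ and viewed, at most 10 in all, crops included, and the job is handed in when it is done.

```bash
ls; mkdir -p pics; python3 - <<'E'
from station import ctrl, fingers, cams, models, status
import cv2,numpy as np
ims=[]
for c in ["scene","side"]:
    im,d=cams.get_image(c); np.savez(f"pics/{c}.npz",im=im,d=d)
    cv2.imwrite(f"pics/{c}0.png",im[:,:,::-1])
    for l in ["dustbox","cover","tin","red_case"]:
        for r in models.look_for(c,l)[:2]: print(c,l,np.round(r["point"]),round(r["score"],2))
    for l in ["opening","cover","wing","dustbox"]:
        for r in models.pinpoint(c,l)[:2]: print(c,"pin",l,np.round(r["point"],1),round(r["score"],2))
    k=cams.get_calibration(c); print(k)
print(status.get_t(),cams.get_calibration("wrist"),status.get_ee_rot())
E
```

```text
pics
station.py
scene dustbox [246. 234.] 0.8
scene cover [384. 261.] 0.83
scene tin [369. 289.] 0.88
scene red_case [284. 215.] 0.89
scene pin opening [225.2 210.9] 0.75
scene pin opening [368.1 292.9] 0.38
scene pin cover [385.  269.8] 0.67
scene pin cover [519.5 270.8] 0.64
scene pin wing [385.9 247.3] 0.48
scene pin dustbox [252.2 243.5] 0.98
{'fx': 510.21333173106075, 'fy': 510.21333173106075, 'cx': 321.9771956418683, 'cy': 238.6687510177651, 'R': array([[-0.22546761,  0.97423645,  0.00526275],
       [ 0.57667486,  0.13780989, -0.80526675],
       [-0.78524548, -0.17852667, -0.59288933]]), 't': array([ 137.45204916, -289.35337905, 1714.46585217])}
side dustbox [365. 215.] 0.85
side dustbox [333. 303.] 0.22
side cover [330. 303.] 0.97
side tin [291. 295.] 0.73
side red_case [291. 293.] 0.71
side red_case [353. 210.] 0.59
side pin opening [364.1 182.9] 0.85
side pin opening [352.3 162.5] 0.46
side pin cover [328.7 309.4] 0.67
side pin wing [330.1 286.1] 0.69
side pin dustbox [359.6 217.9] 0.69
{'fx': 502.0443926135263, 'fy': 502.0443926135263, 'cx': 314.2880034969, 'cy': 236.23588604865495, 'R': array([[-0.98046243, -0.19660752,  0.00623716],
       [-0.12784831,  0.61282851, -0.77980513],
       [ 0.14949325, -0.76536704, -0.62599127]]), 't': array([ 641.20115793,  149.04752957, 1160.13573326])}
0.9 {'fx': 343.0850810985241, 'fy': 343.0850810985241, 'cx': 320.2634845430942, 'cy': 237.45589955248204, 'mount': array([[ 1.10678045e-03, -9.60260982e-01, -2.79101455e-01,
         7.08882941e+01],
       [ 9.99998972e-01,  1.31731849e-03, -5.66783954e-04,
         4.17480311e-02],
       [ 9.11926022e-04, -2.79100541e-01,  9.60261452e-01,
         3.22743847e+01],
       [ 0.00000000e+00,  0.00000000e+00,  0.00000000e+00,
         1.00000000e+00]])} [ 1.79998609e+02 -7.73666653e-04  1.55833498e+02]
```

```bash
python3 - <<'E'
import cv2
a=cv2.imread("pics/scene0.png");b=cv2.imread("pics/side0.png")
o=cv2.hconcat([cv2.resize(a[120:400,130:530],(800,560))]);cv2.imwrite("pics/a.png",o)
cv2.imwrite("pics/b.png",cv2.resize(b[80:400,140:560],(787,600)))
E
```

```text
(no output)
```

View pics/a.png

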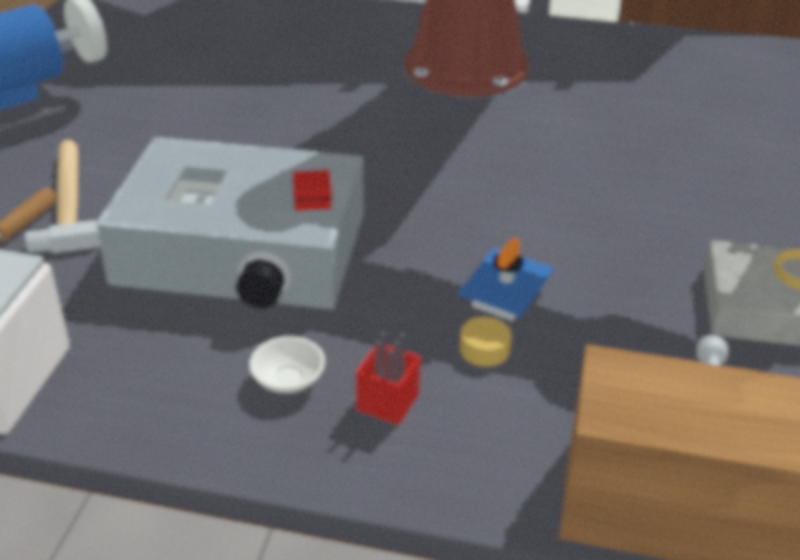

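View pics/b.png

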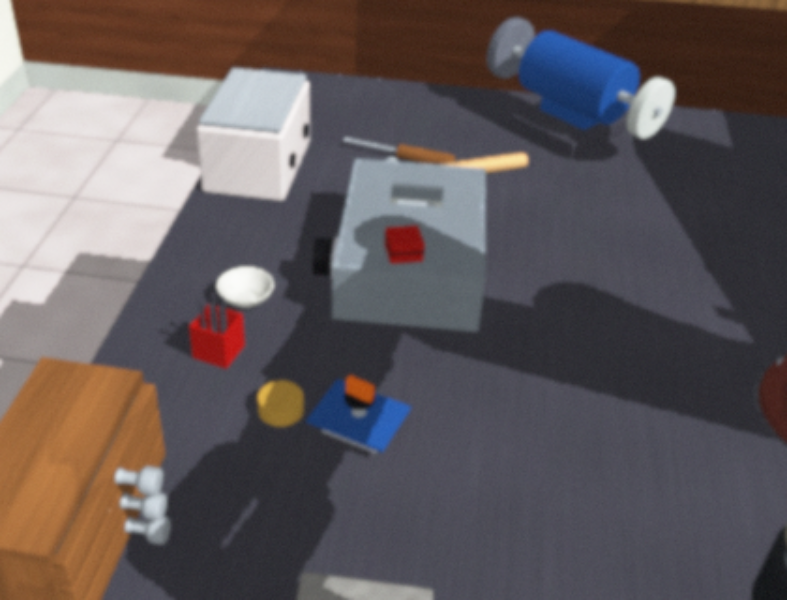

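The scene picture shows the cover at about pixel (383,260) with the tin just in front of it. The opening is at about (229,212). The side picture shows the opening at about (362,183) and the cover at (330,303). The network points agree, so I'll triangulate and then look closely with the wrist camera.

```bash
cat > h.py <<'E'
from station import ctrl, fingers, cams, models, status
import cv2,numpy as np
from scipy.spatial.transform import Rotation as Rot
def down(yaw): return [180,0,yaw]
def cam(name,pose=None):
    k=cams.get_calibration(name); K=np.array([[k["fx"],0,k["cx"]],[0,k["fy"],k["cy"]],[0,0,1]])
    if name=="wrist":
        p,r=pose; T=np.eye(4);T[:3,:3]=Rot.from_euler("xyz",r,degrees=True).as_matrix();T[:3,3]=p
        M=np.linalg.inv(T@k["mount"]); return K,M[:3,:3],M[:3,3]
    return K,np.array(k["R"]),np.array(k["t"])
def pose(): return np.array(status.get_tcp_pos()),np.array(status.get_ee_rot())
def ray(c,px):
    K,R,t=c; d=R.T@np.linalg.inv(K)@[px[0],px[1],1]; return -R.T@t,d/np.linalg.norm(d)
def tri(obs):  # [(cam,px),...] -> point, residual
    A=np.zeros((3,3));b=np.zeros(3);L=[ray(*o) for o in obs]
    for o,d in L:
        P=np.eye(3)-np.outer(d,d);A+=P;b+=P@o
    X=np.linalg.solve(A,b); return X,max(np.linalg.norm((np.eye(3)-np.outer(d,d))@(X-o)) for o,d in L)
def onz(c,px,z):
    o,d=ray(c,px); return o+d*(z-o[2])/d[2]
def proj(c,X):
    K,R,t=c; q=K@(R@np.asarray(X)+t); return q[:2]/q[2]
def cloud(c,d):
    K,R,t=c; v,u=np.mgrid[:480,:640]
    P=np.stack([(u-K[0,2])/K[0,0]*d,(v-K[1,2])/K[1,1]*d,d],-1)
    return (P-t)@R
E
python3 - <<'E'
from h import *
s,e=cam("scene"),cam("side")
for n,a,b in [("open",(225.2,210.9),(364.1,182.9)),("wing",(385.9,247.3),(330.1,286.1)),("cover",(385,269.8),(328.7,309.4)),("tin",(369,289),(291,295)),("case",(284,215),(353,210))]:
    X,r=tri([(s,a),(e,b)]); print(n,X.round(1),round(r,1))
E
```

```text
open [ 565.4 -256.7   86.4] 0.6
wing [591.3 146.2  66.9] 2.6
cover [591.5 150.1  -1.4] 1.4
tin [682.1 127.1   7.5] 2.3
case [ 575.1 -100.9  103.8] 1.6
```

```bash
python3 - <<'E'
from h import *
import pickle
out=[]
def shot(tag,p,labels):
    ctrl.goto(p,down(180)); q=pose(); im,d=cams.get_image("wrist"); c=cam("wrist",q)
    cv2.imwrite(f"pics/{tag}.png",im[:,:,::-1]); o={}
    for l in labels:
        r=models.pinpoint("wrist",l)
        if r: o[l]=r[0]["point"]; print(tag,l,np.round(o[l],1),round(r[0]["score"],2))
    tr=[]
    out.append((tag,c,im,d,o)); print(tag,status.get_t(),q[0].round(1))
    return c,o
a=shot("c1",[620,146,330],["wing","cover"]); b=shot("c2",[620,206,330],["wing","cover"])
for l in ["wing","cover"]:
    if l in a[1] and l in b[1]: print(l,tri([(a[0],a[1][l]),(b[0],b[1][l])]))
a=shot("o1",[600,-226,370],["opening"]); b=shot("o2",[600,-286,370],["opening"])
l="opening"
if l in a[1] and l in b[1]: print(l,tri([(a[0],a[1][l]),(b[0],b[1][l])]))
pickle.dump(out,open("pics/w.pkl","wb"))
v=[cv2.resize(o[2][:,:,::-1],(400,300)) for o in out]
cv2.imwrite("pics/w4.png",cv2.vconcat([cv2.hconcat(v[:2]),cv2.hconcat(v[2:])]))
E
```

```text
c1 wing [312.9 196. ] 0.86
c1 cover [317.4 184.5] 0.68
c1 3.0833 [619.8 146.9 330.2]
c2 wing [224.9 195.5] 0.82
c2 cover [247.1 186.1] 0.61
c2 3.5833 [619.6 207.8 330.1]
wing (array([587.38475896, 141.75056139,  62.56978939]), np.float64(0.11063284110148702))
cover (array([588.31139246, 144.37476675,   1.3244977 ]), np.float64(0.7432299374365596))
o1 opening [289.4 195.9] 0.77
o1 5.2833 [ 600.3 -225.   369.8]
o2 opening [369.2 197.2] 0.64
o2 5.7333 [ 600.2 -286.6  369.8]
opening (array([ 572.87227982, -248.74851178,   74.30486972]), np.float64(0.48097150478254447))
```

View pics/w4.png

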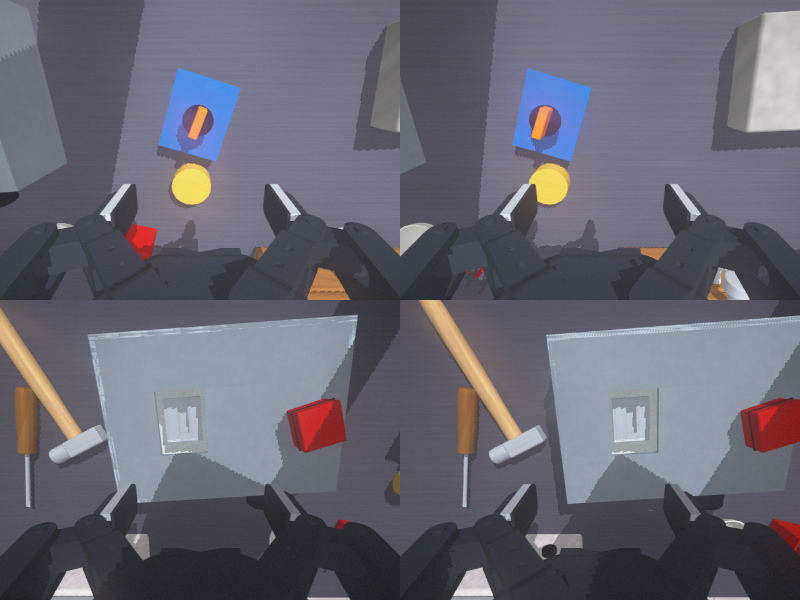

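The wrist pictures show the wing lying along the cover's long side, so the stud is near 0. The tin is close to one short end of the cover. The opening is clear in both lower views. I'll fit rectangles to the flange, the wing and the opening.

```bash
python3 - <<'E'
from h import *
import pickle
out=pickle.load(open("pics/w.pkl","rb"))
def rect(c,mask,z):
    n,l,st,_=cv2.connectedComponentsWithStats(mask.astype(np.uint8)); k=1+np.argmax(st[1:,4]); cs,_=cv2.findContours((l==k).astype(np.uint8),0,1)
    p=max(cs,key=len)[:,0]; P=np.array([onz(c,q,z)[:2] for q in p],np.float32)
    return cv2.minAreaRect(P)
f=lambda r:(np.round(r[0],1),np.round(r[1],1),round(r[2],1))
for tag,c,im,d,o in out:
    hsv=cv2.cvtColor(im,cv2.COLOR_RGB2HSV); X=cloud(c,d); z=X[...,2]; ok=d>0
    h,s=hsv[...,0].astype(int),hsv[...,1].astype(int)
    if tag[0]=="c":
        blue=(abs(h-110)<12)&(s>110); org=(h<18)&(h>3)&(s>140); org[330:]=0
        print(tag,"flange z",np.median(z[blue&ok]).round(1)); 
        hull=blue
        print(" flange",f(rect(c,blue,26)))
        zt=z[org&ok&(z>50)]; print(" wing z pct",np.percentile(zt,[5,50,95]).round(1))
        top=org&(z>73); Pt=X[top][:,:2].astype(np.float32); print(" wing top",f(rect(c,cv2.morphologyEx(top.astype(np.uint8),cv2.MORPH_OPEN,np.ones((2,2))),77)))
    else:
        u,v=np.round(o["opening"]).astype(int); sl=np.s_[v-80:v+80,u-80:u+80]
        zz=z[sl]; okk=ok[sl]; zt=np.median(zz[okk&(abs(zz-88)<15)]); print(tag,"top z",zt.round(1))
        hole=np.zeros(z.shape,bool); hole[sl]=okk&(zz<zt-4)
        hole=cv2.morphologyEx(hole.astype(np.uint8),cv2.MORPH_OPEN,np.ones((3,3)))
        print(" hole",f(rect(c,hole,zt)), "below z pct",np.percentile(z[hole>0],[5,50,95]).round(1))
        x0=onz(c,o["opening"],90); print(" net",x0.round(1))
        cloudm=ok&(abs(z-zt)<4)&(s<80); print(" boxtop",f(rect(c,cloudm,zt)))
E
```

```text
c1 flange z 24.5
 flange (array([586.7, 144. ]), array([79.8, 99.4]), 73.4)
 wing z pct [73.1 75.3 76.5]
 wing top (array([587.7, 144.4]), array([ 9.6, 31.6]), 69.4)
c2 flange z 24.5
 flange (array([586.9, 144.4]), array([79.8, 99.5]), 73.3)
 wing z pct [69.4 75.4 76.6]
 wing top (array([587.3, 145.6]), array([10. , 33.3]), 69.3)
o1 top z 88.5
 hole (array([ 570.5, -246.3]), array([74.8, 55.2]), 3.9) below z pct [33.6 53.1 63.1]
 net [ 569.8 -247.3   90. ]
 boxtop (array([ 567.6, -196.7]), array([200., 280.]), 3.9)
o2 top z 88.5
 hole (array([ 570.4, -247.1]), array([74.6, 55.1]), 4.0) below z pct [33.6 53.3 63. ]
 net [ 570.7 -251.    90. ]
 boxtop (array([ 567.5, -196.7]), array([200. , 279.9]), 3.9)
```

```bash
python3 - <<'E'
from h import *
for y in (159.3,-20.7): print(y,np.round(ctrl.solve_ik([587,144.4,229],down(y)) ,0))
for y in (179.8,96.7,90,-.2,-83.3,-90):
    j=ctrl.solve_ik([570.5,-246.6,297],down(y)); print(y,None if j is None else np.round(j,0))
print(status.get_t())
ctrl.goto([587,144.4,300],down(159.3)); fingers.grip(40,50)
ctrl.move_l([587,144.4,229],speed=100); f0=np.array(status.get_wrist_force())
fingers.grip(5,50); print(status.get_grip_width(),status.get_grip_force(),f0.round(1),np.round(status.get_wrist_force(),1),pose())
ctrl.move_l([587,144.4,245],speed=50); ctrl.wait(.2)
print(np.round(status.get_wrist_force(),1),np.round(status.get_moment(),2),status.get_grip_width())
ctrl.move_l([587,144.4,385],speed=200); q=pose()
im,d=cams.get_image("wrist"); cv2.imwrite("pics/held.png",im[:,:,::-1]); np.savez("pics/held.npz",im=im,d=d,p=q[0],r=q[1]); print(status.get_t(),q)
E
```

```text
159.3 [  7.  22. 102.   0.  57. -62.]
-20.7 [  7.  22. 102.  -0.  57. 118.]
179.8 [ -30.   18.   98.    0.   64. -120.]
96.7 [-30.  18.  98.   0.  64. -37.]
90 [-30.  18.  98.   0.  64. -30.]
-0.2 [-30.  18.  98.  -0.  64.  60.]
-83.3 [-30.  18.  98.  -0.  64. 143.]
-90 None
5.7333
8.88067477826961 52.95387089252472 [ 0.   0.1 -0. ] [-0.3 -1.2  3.6] (array([587.48653858, 144.3276599 , 230.14263919]), array([1.79974912e+02, 9.18428375e-02, 1.59305533e+02]))
[ 0.   0.2 -2.9] [ 0.02 -0.05 -0.08] 8.79750915861974
10.6417 (array([586.3205916 , 144.32467627, 383.35630433]), array([-1.79922464e+02, -1.46516685e-01,  1.59299988e+02]))
```

View pics/held.png

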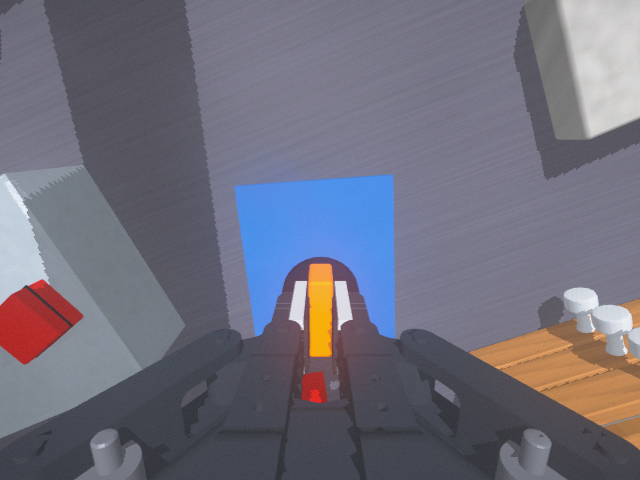

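The cover is held by its wing. Its far flange corners are at about (236,186) and (393,175), and the side edges run down to (257,333) and (394,330). I'll measure its pose in the hand from those edges.

```bash
python3 - <<'E'
from h import *
z=np.load("pics/held.npz"); im=z["im"]; d=z["d"]
hsv=cv2.cvtColor(im,cv2.COLOR_RGB2HSV).astype(int); m=(abs(hsv[...,0]-110)<10)&(hsv[...,1]>150)
c=cam("wrist",(np.zeros(3),np.zeros(3)))  # tool frame
X=cloud(c,d); mm=m&(d>0); print("flange z in tool",np.median(X[mm][:,2]), "tilt fit",np.linalg.lstsq(np.c_[X[mm][:,:2],np.ones(mm.sum())],X[mm][:,2],rcond=None)[0].round(3))
zf=202
L=[];Rr=[];T=[]
for v in range(200,315,3):
    u=np.where(m[v])[0]; L.append(onz(c,(u.min()-.5,v),zf)); Rr.append(onz(c,(u.max()+.5,v),zf))
for u in range(250,385,3):
    v=np.where(m[:,u])[0]; T.append(onz(c,(u,v.min()-.5),zf))
for n,P in (("L",L),("R",Rr),("T",T)):
    P=np.array(P)[:,:2]; vx,vy,x,y=cv2.fitLine(P.astype(np.float32),cv2.DIST_HUBER,0,.01,.01).ravel()
    print(n,"angle",np.degrees(np.arctan2(vy,vx)).round(2),"pt",x,y,"foot",(np.array([x,y])-np.array([vx,vy])*(x*vx+y*vy)).round(2))
E
```

```text
flange z in tool 205.69837675193577 tilt fit [-2.00000e-03  3.00000e-03  2.05752e+02]
L angle -4.23 pt 5.976327 -39.465736 foot [ -2.87 -38.81]
R angle -3.47 pt 4.8360023 38.679485 foot [ 2.36 38.83]
T angle 85.86 pt 51.179398 -2.2316165 foot [51.07 -3.7 ]
```

```bash
python3 - <<'E'
from h import *
x,y,yaw=571.8,-246.7,180.0
ctrl.move_l([x,y,385],down(yaw),speed=250); ctrl.move_l([x,y,326],speed=100); ctrl.wait(.3)
f0=np.array(status.get_wrist_force()); print(f0.round(1),pose()[0].round(1),status.get_t())
z=326
while z>297:
    z-=1; ctrl.move_l([x,y,z],speed=25); f=np.array(status.get_wrist_force())-f0
    if z<322: print(z,f.round(1),round(status.get_tcp_pos()[2],1))
    if f[2]>4.5 or np.hypot(*f[:2])>6: break
ctrl.wait(.2);print(z,(np.array(status.get_wrist_force())-f0).round(1),pose()[0].round(2),status.get_t())
im,d=cams.get_image("wrist"); cv2.imwrite("pics/ins.png",im[:,:,::-1])
E
```

```text
[ 0.3 -0.7 -2.4] [ 572.  -246.9  326.9] 13.4
321 [ 0.3  1.  -0.4] 320.9
320 [-0.5  0.9 -1. ] 319.9
319 [-0.5  0.3 -0. ] 318.9
318 [0.3 0.3 0.3] 317.9
317 [-0.7  0.7 -1.3] 316.9
316 [-0.3  1.  -0.5] 315.9
315 [-0.6  1.2 -1. ] 314.9
314 [-0.4  0.9 -0.8] 313.9
313 [ 0.9 -0.5 -0.3] 312.9
312 [-1.2  0.8 -0.8] 311.9
311 [ 0.1  0.  -0.6] 310.9
310 [-0.2 -0.7 -0.5] 309.9
309 [-0.6  0.6 -0.8] 308.9
308 [-0.   0.8 -0.4] 307.9
307 [-0.3  0.4 -1.4] 306.9
306 [-0.5  0.7 -0.5] 305.9
305 [ 0.1  0.1 -1. ] 304.9
304 [-0.3 -0.6 -1.3] 303.9
303 [-0.6  0.6 -0.7] 302.9
302 [0.1 0.3 0.7] 301.9
301 [ 0.4  1.7 -0.5] 300.9
300 [0.8 0.3 0. ] 299.9
299 [0.1 1.3 0. ] 298.9
298 [-0.1  1.4  0.7] 298.2
297 [-2.   2.4  5.9] 298.1
297 [-1.6  0.7  6. ] [ 571.97 -246.8   297.66] 20.85
```

View pics/ins.png

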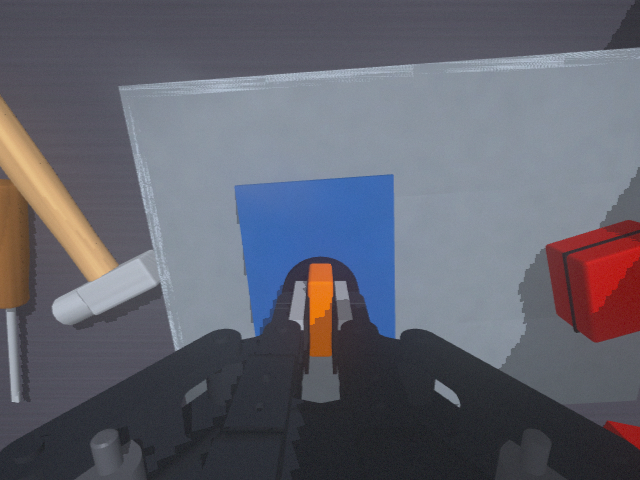

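The cover is home: flange corners at (236,186) and (393,175) lie flat on the box top, square to its edges, and contact came at the expected height. Next I'll push the stud in and feel for the floor.

```bash
python3 - <<'E'
from h import *
x,y=571.8,-246.7
z=297.;hist=[]
while z>273.5:
    z-=1 if z>290 else .5
    ctrl.move_l([x,y,z],speed=25); f=np.mean([status.get_wrist_force() for _ in range(3)],0); a=status.get_tcp_pos()[2]; p=298-a
    hist.append((z,round(a,2),f.round(1).tolist()))
    if f[2]>4+.3*p+3.5 or f[2]>16: break
for h in hist: print(h)
ctrl.wait(.2); print(np.round(status.get_wrist_force(),1),np.round(status.get_moment(),2),pose()[0].round(2),status.get_grip_width(),status.get_t())
E
```

```text
(296.0, np.float64(296.19), [-0.5, 0.6, 3.0])
(295.0, np.float64(295.14), [-0.6, 0.4, 4.0])
(294.0, np.float64(294.11), [-0.8, 0.4, 5.1])
(293.0, np.float64(293.17), [-0.1, 1.0, 5.3])
(292.0, np.float64(292.21), [0.0, 0.6, 5.0])
(291.0, np.float64(291.3), [0.5, 0.5, 5.2])
(290.0, np.float64(290.37), [-0.4, 0.9, 5.5])
(289.5, np.float64(289.93), [-1.2, -0.4, 5.6])
(289.0, np.float64(289.45), [-0.5, 1.1, 7.0])
(288.5, np.float64(289.01), [-0.3, 0.4, 5.9])
(288.0, np.float64(288.53), [-0.5, 0.5, 6.7])
(287.5, np.float64(288.09), [-0.1, 0.9, 5.7])
(287.0, np.float64(287.6), [-0.5, 0.6, 6.6])
(286.5, np.float64(287.13), [-1.5, 0.5, 6.1])
(286.0, np.float64(286.68), [-1.7, 0.8, 6.3])
(285.5, np.float64(286.22), [-0.3, 0.8, 7.3])
(285.0, np.float64(285.77), [-1.7, 0.6, 6.5])
(284.5, np.float64(285.28), [-0.8, 1.5, 6.6])
(284.0, np.float64(284.82), [-1.7, 0.9, 7.5])
(283.5, np.float64(284.37), [-1.7, 0.2, 8.1])
(283.0, np.float64(283.9), [-1.0, 1.5, 7.7])
(282.5, np.float64(283.4), [-1.4, 0.8, 7.0])
(282.0, np.float64(282.97), [-1.3, 1.1, 8.4])
(281.5, np.float64(282.73), [-1.6, 1.1, 9.2])
(281.0, np.float64(282.71), [-2.6, 1.3, 10.8])
(280.5, np.float64(282.68), [-3.3, 1.6, 12.7])
[-2.5  2.8 12.1] [ 0.45  0.61 -0.03] [ 572.14 -246.85  282.66] 9.027855654794507 27.6
```

There is a firm floor at TCP z ≈ 282.7 (plunger about 15.5 mm in), felt at under 13 N. I'll back off 0.8 mm and turn in small monitored steps.

```bash
python3 - <<'E'
from h import *
S=np.array([570.6,-246.7]); z=282.5
P=lambda yaw:[*(S-1.2*np.array([np.cos(np.radians(yaw)),np.sin(np.radians(yaw))])),z]
ctrl.move_l(P(180),down(180),speed=10); ctrl.wait(.1)
m0=np.mean([status.get_moment() for _ in range(5)],0); print("m0",m0.round(2),status.get_t())
yaw=180.
while yaw>98:
    yaw-= 6 if yaw>112 else 2
    ctrl.goto(P(yaw),down(yaw)); M=np.mean([status.get_moment() for _ in range(4)],0)-m0; f=np.mean([status.get_wrist_force() for _ in range(4)],0); q=pose()
    print(yaw,q[1][2].round(1),M.round(2),f.round(1),q[0][2].round(2),round(status.get_t(),2))
    if abs(M[2])>.45 or f[2]>16: break
E
```

```text
m0 [ 0.2   0.22 -0.01] 28.05
174.0 174.0 [-0.    0.01  0.04] [-1.4  0.6  8.3] 283.47 28.3
168.0 168.0 [ 0.02  0.01 -0.05] [-1.1  1.5  7.3] 283.46 28.55
162.0 162.0 [ 0.01  0.02 -0.03] [-0.2  1.7  7.7] 283.46 28.8
156.0 156.0 [ 0.07 -0.03 -0.  ] [-1.   0.9  7.4] 283.49 29.05
150.0 150.0 [ 0.08 -0.05  0.02] [-0.6  1.3  7.6] 283.46 29.3
144.0 144.0 [ 0.11 -0.09  0.02] [-0.4  2.1  7.4] 283.49 29.55
138.0 138.0 [ 0.11 -0.06  0.02] [-0.7  2.3  7.4] 283.49 29.8
132.0 132.0 [ 0.1  -0.14  0.01] [-0.7  2.   8.6] 283.49 30.05
126.0 126.0 [ 0.17 -0.12 -0.05] [-0.4  1.6  7.7] 283.51 30.3
120.0 120.0 [ 0.18 -0.18  0.01] [-0.2  1.8  8.1] 283.5 30.55
114.0 114.0 [ 0.13 -0.18  0.  ] [-0.2  0.8  8.3] 283.53 30.8
108.0 108.0 [ 0.16 -0.15  0.02] [-1.5  1.7  8. ] 283.58 31.05
106.0 106.0 [ 0.16 -0.21 -0.04] [0.2 2.2 7.6] 283.59 31.3
104.0 104.0 [ 0.17 -0.16 -0.06] [-0.1  1.8  8.1] 283.58 31.55
102.0 102.0 [ 0.2  -0.19  0.01] [-0.6  1.9  8. ] 283.61 31.8
100.0 100.0 [ 0.1  -0.21  0.17] [-0.3  2.7  7.8] 283.62 32.05
98.0 98.0 [ 0.09 -0.23  0.16] [0.4 1.5 7.2] 283.72 32.3
```

```bash
python3 - <<'E'
from h import *
S=np.array([570.6,-246.7]); z=282.5
P=lambda yaw:[*(S-1.2*np.array([np.cos(np.radians(yaw)),np.sin(np.radians(yaw))])),z]
m0=-.01
for yaw in (96.5,95.5):
    ctrl.goto(P(yaw),down(yaw)); M=np.mean([status.get_moment() for _ in range(4)],0)
    print(yaw,M.round(2),np.round(status.get_wrist_force(),1))
    if abs(M[2]-m0)>.35: break
while z<289:
    z+=.5; ctrl.move_l(P(yaw),speed=15); f=np.mean([status.get_wrist_force() for _ in range(3)],0); print(z,round(status.get_tcp_pos()[2],2),f.round(1))
    if f[2]<.5: break
print(np.round(status.get_moment(),2),status.get_t())
E
```

```text
96.5 [ 0.34 -0.03  0.35] [-0.3  0.9  7. ]
283.0 284.22 [0.6 1.8 7.3]
283.5 284.67 [0.6 1.9 7.1]
284.0 285.14 [-0.3  1.6  7.1]
284.5 285.63 [1.2 2.2 6.9]
285.0 286.08 [-0.   2.   6.7]
285.5 286.52 [1.  1.8 7.2]
286.0 286.71 [0.2 1.1 5.3]
286.5 286.82 [2.5 2.4 4.5]
287.0 286.82 [4.9 2.  1.6]
287.5 286.83 [ 6.   1.5 -0.8]
[ 0.21 -1.16  0.42] 35.05
```

The catch took the stud at TCP z = 286.8, just where predicted, and it resisted being lifted further. I'll relieve the strain, let go and inspect.

```bash
python3 - <<'E'
from h import *
S=np.array([570.6,-246.7]); yaw=98.; a=np.radians(yaw)
p=[*(S-1.2*np.array([np.cos(a),np.sin(a)])),287.1]
ctrl.move_l(p,down(yaw),speed=15); ctrl.wait(.1); print(np.round(status.get_wrist_force(),1),np.round(status.get_moment(),2))
fingers.grip(40); print(status.get_grip_width(),np.round(status.get_wrist_force(),1))
ctrl.move_l([p[0],p[1],340],speed=100)
ctrl.goto([630,-250,400],down(180)); ctrl.wait(.2); q=pose(); c=cam("wrist",q)
im,d=cams.get_image("wrist"); cv2.imwrite("pics/end.png",im[:,:,::-1])
hsv=cv2.cvtColor(im,cv2.COLOR_RGB2HSV).astype(int);X=cloud(c,d)
blue=(abs(hsv[...,0]-110)<12)&(hsv[...,1]>110); org=(hsv[...,0]<18)&(hsv[...,0]>3)&(hsv[...,1]>140)
near=np.hypot(X[...,0]-570,X[...,1]+247)<80
for n,m,z in (("flange",blue&near,94),("wing",org&near&(X[...,2]>120),133)):
    P=np.array([onz(c,(u,v),z)[:2] for v,u in np.argwhere(m)],np.float32); print(n,cv2.minAreaRect(P),np.percentile(X[m][:,2],[5,50,95]).round(1))
g=(hsv[...,1]<60)&(abs(X[...,2]-89)<5)&(d>0); print("top",np.median(X[g][:,2]))
for l in ("red_case",): print(models.look_for("wrist",l)[:1])
print(status.get_t(),np.round(status.get_wrist_force(),1))
E
```

```text
[5.6 1.5 1. ] [ 0.32 -1.03  0.02]
40.01458102969428 [-1.  -0.2 -0.8]
flange ((571.4631958007812, -247.20631408691406), (99.44184875488281, 79.35417938232422), 1.1043845415115356) [91.3 92.5 93.7]
wing ((571.2417602539062, -247.16049194335938), (9.947738647460938, 32.99110794067383), 7.92788028717041) [130.5 132.2 133.3]
top 88.51956515136466
[{'point': [528.9, 155.0], 'score': 0.79}]
38.0333 [-0.7  0.1  0.8]
```

View pics/end.png

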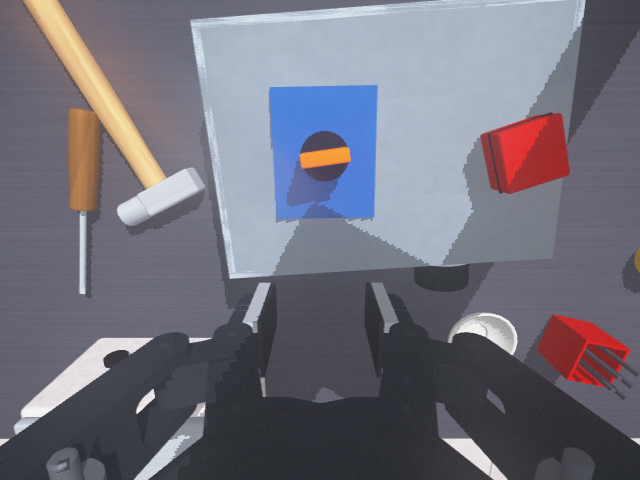

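The final picture shows the cover flat in the opening at about (323,152). The wing lies across it at (325,157), turned 83° from the cover's x, and the stud has stayed in by about 11.5 mm. The bystanders in view look undisturbed.

```bash
python3 -c "
from station import ctrl
print(ctrl.sign_off())"
```

```text
the job is handed in; nothing more can be done
None
```

The cover sits fully home on the dust box, and its stud is pushed in, turned 83° clockwise and held by its catch; the arm let go and the job was handed in at about 38 s of the 58 s allowed, with the highest push reading about 13 N.

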